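# Test the grinder's stop button

### The job

Test the mushroom stop button on the bench: press it straight in until it latches and take the fingers off it so that it is seen to stay in, then push its ribs round clockwise with a fingertip until it releases and springs all the way back up. Do not hammer it, do not press the start button in the other box, and leave the loose things on the bench where they are.

Things in the scene. Friction and masses are not known exactly. Their poses are not given: they have to be found in the camera images.
- stop_box: Fixed dark steel box of the stop button, 120 x 120 mm, 55 mm high, origin at the centre of its underside, z up. The button's axis is vertical through the box's centre. Where it stands on the bench, and its yaw, vary; it may change places with the start box.
- stop_press (a joint): How far the grey mushroom head is pushed in, m: 0 up, 0.008 latched, 0.0105 hard stop; under 0.002 counts as up. Sprung: about 1.5 N when up, 4.5 N at the hard stop, so press to the stop. To latch, the head must be free to turn to its latched angle: press near the centre, then lift straight off.
- stop_twist (a joint): Turn of the head, rad, growing CLOCKWISE seen from above. About 0 when up. Pressed past 5 to 8 mm, a spring (0.06 to 0.09 N m) turns it by itself counterclockwise to -0.56: latched. Turned back clockwise to 0 (0.1 to 0.2 to be sure; hard stop +0.4) it springs up 8 mm. If a fingertip blocks the rise, lift straight up: the head follows; drawing back sideways may relatch it.
- stop_top (a point): Top centre of the head, on the axis, z up: 98 mm above the bench when up, 90 latched. Turns with the head. The head is a grey disc 90 mm across, 12 mm thick, with a central cone (43 mm across at its foot, a flat 12 mm across at its top) rising 17 mm above the disc's upper face, and two ribs on the disc's upper face, on opposite sides.
- rib_a (a point): Middle of the upright push face of the first rib: 32.5 mm from the axis, 6 mm above the disc. The face spans 22 to 43 mm from the axis and is 12 mm high. Axes turn with the head: x = the way to push for a clockwise turn, square to the face; y = away from the axis; z up. A fingertip goes down on the -x side, where the disc is bare for 45 mm; on the +x side the rib slopes down over 20 mm.
- rib_b (a point): The same for the second rib, half a turn away. Its axes are those of rib_a: here -y = away from the axis, the push is along -x, and the fingertip goes down on the +x side. Pushing either rib will do.
- start_box: Fixed dark steel box of the start button, 100 x 100 mm, 55 mm high, origin at the centre of its underside. On it a small flat round grey button (32 mm across, 23 mm high). Not to be pressed.
- start (a joint): How far the start button is pushed in, m: 0 = out, 0.006 = fully in. Must stay under 0.003.
- screw_jar_mid (a point): Loose bystander: glass jar, 52 mm across, 70 mm tall. Point half-way up, over its origin.
- saw_mid (a point): Loose bystander: small hacksaw lying flat, about 250 x 75 mm, 14 mm high. Point half-way up, over its origin.
- file_mid (a point): Loose bystander: flat file with a wooden handle, 275 mm long, 22 mm high. Point half-way up, over its origin.
- parts_tray_mid (a point): Loose bystander: open grey plastic tray 120 x 80 x 40 mm. Point half-way up, over its origin.
- square_mid (a point): Loose bystander: try square lying flat, 100 x 135 mm, 14 mm high. Point half-way up, over its origin.
- oil_stone_mid (a point): Loose bystander: sharpening stone 45 x 120 x 25 mm. Point half-way up, over its origin.
- chuck_key_case_mid (a point): Loose bystander: small wooden case 50 x 40 x 30 mm. Point half-way up, over its origin.

How it is judged (in metres and radians):
On the way, in this order (a step that is already met when the one before it is completed fails the run):
1. the stop button is latched in and stays in with nothing touching it (value of joint stop_press above 0.0065 m and value of joint stop_twist below -0.4 rad and contact force between each of the arm, the fingers and stop_box below 0.2 N), for 0.2 s.
2. the button is turned clockwise by a fingertip until it unlatches (value of joint stop_twist above -0.1 rad and contact force between the fingers and stop_box above 0.3 N), for 0.02 s.
At the end, for the whole second after the job is handed in: The stop button is fully up again (within 2 mm), within 0.15 rad of its resting angle and still, and the start button is out (value of joint each of stop_press, start below 0.002 m and value of joint stop_twist between -0.15 and 0.15 rad and velocity of joint stop_press between -0.01 and 0.01 m/s); the robot touches nothing.
It fails at once if the start button is pressed (3 mm or more) (value of joint start above 0.003 m).
It fails at once if the stop button is hammered (over 60 N) (contact force between any of the fingers, the arm and stop_box above 60 N).
It fails at once if a loose thing is lifted, carried or pushed more than 20 mm (distance of any of screw_jar_mid, saw_mid, file_mid, parts_tray_mid, square_mid, oil_stone_mid, chuck_key_case_mid from where it was at the start of the episode above 0.02 m).
It also fails if it takes over 42 s, if anything falls off the work surface, if the arm or the gripper's body presses on something with over 40 N, if the wrist force passes 120 N, or if a joint passes its speed limit or range.

### The arm

A 6-joint arm with a two-finger parallel gripper is mounted at the origin on the work surface. World frame = base frame: x ahead of the robot, y to its left, z up, the work surface at z = 0. Lengths are in mm, angles in rad, forces in N, time in s.
With the tool pointing down it reaches from about 350 to 975 mm from the base axis. Payload 4.9 kg.
Tool frame: the origin (TCP) lies at the very end of the fingers, on their centre line; the grasp point (between the pads) lies grip_point_offset behind it (grip_point_offset is the distance from the TCP to the grasp point, in mm); z points along the fingers, y is the line along which they close (so a half turn about z gives the same grasp; the last joint's range is limited). The gripper opens to 85 mm and grips with 20 to 120 N. Pads are 22 mm wide; open, the fingers measure 114 mm over their backs; the gripper's body (76 mm by 85 mm) begins 54 mm behind the grasp point. The pads swing forward as they close: fully open they stand 13 mm farther back than shut.
Start: joints at [1.056, 0.053, 1.613, -0, 1.476, -0.119], TCP at [240.955, 576.665, 191.604] pointing down, gripper open.
Joint ranges: [-3.01, 3.01], [-1.01, 2.22], [0.06, 2.58], [-1.02, 4.17], [0.09, 2.62], [-3.14, 3.14]. Speed limits (rad/s): [2.57, 2.57, 3.14, 3.14, 3.14, 3.14].

### API

Orientations are given as [roll, pitch, yaw] about the fixed x, y, z axes, in that order (R = Rz(yaw) Ry(pitch) Rx(roll)).
In Python, from plant import read_state, grab_frame, close_job, grip_point_offset gives the robot as it stands.
- The arm moves only by the tool play_rows, never from a script. Its argument "moves" is a list that holds one entry, the list of rows, each a list of 7 numbers: the turn, a rotation vector about the world's x, y, z normalised to -1 to 1, where 1 is 5 degrees, then the shift along the world's x, y, z normalised to -1 to 1, where 1 is 50 mm, then the opening, from -1 (shut) to 1 (fully open). In form: [[[wx, wy, wz, dx, dy, dz, hand], ...]]. A call has 1 to 10 rows; each row shifts and turns the commanded pose from where the row before left it; what a row does not reach is not made up. A row lasts 1/10 s, in which the tool goes at most 50 mm and 8.59 degrees, less where a joint would pass 70% of its speed; a pose out of reach is approached as far as the arm can. A call with a number of a shift or a turn outside -1 to 1 is refused whole. A call with a gripper value outside its range is refused whole. The fingers move at their own pace and stop on an object; "force" is the grip in N (left out, the last holds). Time passes only in rows, so rows that do not move let the fingers close. It gives the time, the measured TCP pose, the force, the opening and the grip force at its end, in the units of the state.
- read_state(): the state, without advancing time (a new reading comes with each control period).
- grab_frame(name): name is "side" or "top"; returns a dict with "img" (400x640x3 uint8, red, green, blue), "intrinsics" (3x3 intrinsics, pixels), "camera_from_world" (4x4, takes a point from world to camera coordinates). Camera axes: x right, y down, z forward; pixel columns grow to the right and rows downward; lengths in mm; the calibration is good to about 2 mm. A picture is of the moment at which its call begins. There is no depth.
- close_job(): hands the job in; it is judged then, once.
The state is a dict: "t": time; "joints": joint angles; "qd": joint speeds; "tau": joint torques, N m; "eef_pos": TCP position; "tcp_rot": TCP orientation; "force": force on the tool from outside, world axes, zero at the start; "ft_torque": the same for the moment, N m; "opening": finger opening in mm; "grasp_force": force on a finger pad.
Only numpy, scipy, OpenCV 4.12 (cv2) and the standard library are available. Lean on these libraries where they do the work, as an engineer would, in place of code of your own. Each camera call takes 0.05 s, during which the arm holds its last target. There are 200 camera calls.

## Working session

There is one attempt and no reset: what is moved stays moved. The work goes in short steps, Python scripts to look and compute and a tool call to move; the robot and the scene stay as the last step left them, time stands still between calls to the robot, and variables do not carry over. Pictures are saved under pics/ and viewed, at most 10 in all, crops included, and the job is handed in when it is done.

Besides the shell and the picture viewer there is one more tool, called after "Request:" as name(argument=value, ...) on one line, values as JSON. play_rows: Moves the arm, as the interface text tells. Scaled input: -1 to 1 covers 50 mm each way for a shift and 5 degrees each way for a turn. Its arguments: {"type":"object","properties":{"moves":{"type":"array","items":{"type":"array","items":{"type":"array","items":{"type":"number"}}}},"force":{"type":"number"}},"required":["moves"]}

```bash
mkdir -p pics; python3 - <<'E'
from plant import *
import cv2
s=read_state();print({k:s[k] for k in('t','eef_pos','tcp_rot','force','opening')},grip_point_offset)
for n in('top','side'):
    f=grab_frame(n);cv2.imwrite(f'pics/{n}0.png',f['img'][:,:,::-1]);print(n,f['intrinsics'],f['camera_from_world'])
E
```

```text
{'t': 0.0, 'eef_pos': array([240.62935196, 576.05511422, 190.35127318]), 'tcp_rot': array([-3.13953981e+00, -2.35485383e-04,  2.74574374e+00]), 'force': array([-0.25342894, -0.16219639, -0.11660616]), 'opening': 85.52362899004864} 18.700000000000003
top [[451.74468951   0.         317.01424126]
 [  0.         451.74468951 198.83935272]
 [  0.           0.           1.        ]] [[ 1.12947075e-03 -9.99999344e-01  1.90775539e-04 -6.67789116e+00]
 [-9.86731800e-01 -1.14545876e-03 -1.62354680e-01  5.31282237e+02]
 [ 1.62354792e-01 -4.86942847e-06 -9.86732447e-01  1.28640663e+03]
 [ 0.00000000e+00  0.00000000e+00  0.00000000e+00  1.00000000e+00]]
side [[487.85590043   0.         305.46162287]
 [  0.         487.85590043 198.15752222]
 [  0.           0.           1.        ]] [[ 9.96913343e-01 -7.84153782e-02 -3.84899059e-03 -5.11962533e+02]
 [-5.65703992e-02 -6.83469948e-01 -7.27783360e-01  7.56888915e+01]
 [ 5.44387380e-02  7.25754682e-01 -6.85796300e-01  1.34620973e+03]
 [ 0.00000000e+00  0.00000000e+00  0.00000000e+00  1.00000000e+00]]
```

View pics/top0.png

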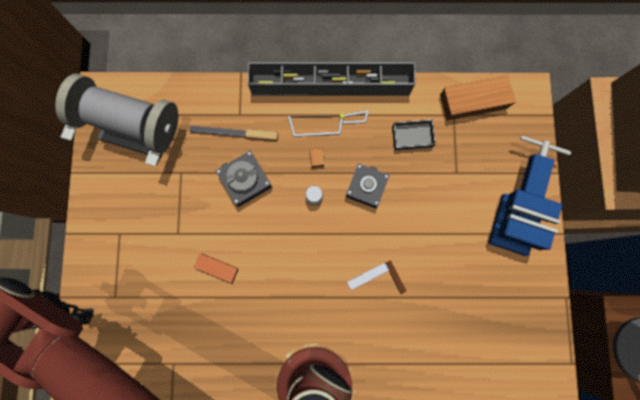

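View pics/side0.png

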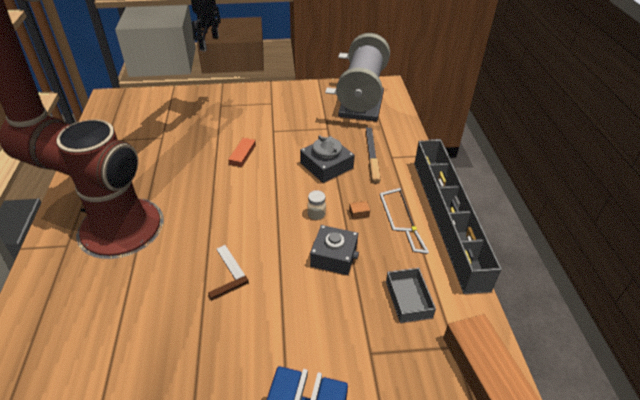

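The stop box, with the large ribbed disc, is at about (243,177) in the top view and (327,152) in the side view. The start box is at (368,186) top and (335,247) side. Next I'll measure the head and enlarge it to see the ribs.

```bash
cat > h.py <<'E'
from plant import *
import cv2, numpy as np
def ray(f,u,v,z):
    K,T=f['intrinsics'],f['camera_from_world'];R=T[:3,:3];c=-R.T@T[:3,3]
    d=R.T@np.linalg.solve(K,[u,v,1.]);return c+d*(z-c[2])/d[2]
def proj(f,p):
    q=f['intrinsics']@(f['camera_from_world']@np.r_[p,1])[:3];return q[:2]/q[2]
def rect(f,c,z,half=60,s=4):
    "plane z around c, resampled: columns = world -y, rows = world -x, s px per mm"
    w=[(c[0]+half,c[1]+half),(c[0]+half,c[1]-half),(c[0]-half,c[1]-half),(c[0]-half,c[1]+half)]
    src=np.float32([proj(f,[a,b,z]) for a,b in w]);n=2*half*s
    M=cv2.getPerspectiveTransform(src,np.float32([[0,0],[n,0],[n,n],[0,n]]))
    return cv2.warpPerspective(f['img'],M,(n,n),flags=cv2.INTER_CUBIC)
E
python3 - <<'E'
from h import *
fs={n:grab_frame(n) for n in('top','side')}
c=ray(fs['top'],243,177,85);print(c,ray(fs['side'],327,150,85), 'start',ray(fs['top'],369,184,75))
out=[]
for n in fs:
    o=rect(fs[n],c,81,70,3);out.append(o)   # disc upper face z=81
    g=cv2.cvtColor(o,cv2.COLOR_RGB2GRAY)
    h=cv2.HoughCircles(cv2.medianBlur(g,5),cv2.HOUGH_GRADIENT,1.5,500,param1=60,param2=15,minRadius=125,maxRadius=145)
    if h is not None:
        x,y,r=h[0,0];cv2.circle(o,(int(x),int(y)),int(r),(255,0,0),1);print(n,c[0]+70-y/3,c[1]+70-x/3,r/3)
im=np.hstack(out)[:,:,::-1];im=cv2.resize(im,(800,400));cv2.imwrite('pics/rect.png',im)
E
```

```text
[587.79372224 206.66198359  85.        ] [592.37543542 180.82398555  85.        ] start [ 569.70808617 -156.18485112   75.        ]
side 619.0437222354709 252.91198358527362 44.966663
```

View pics/rect.png

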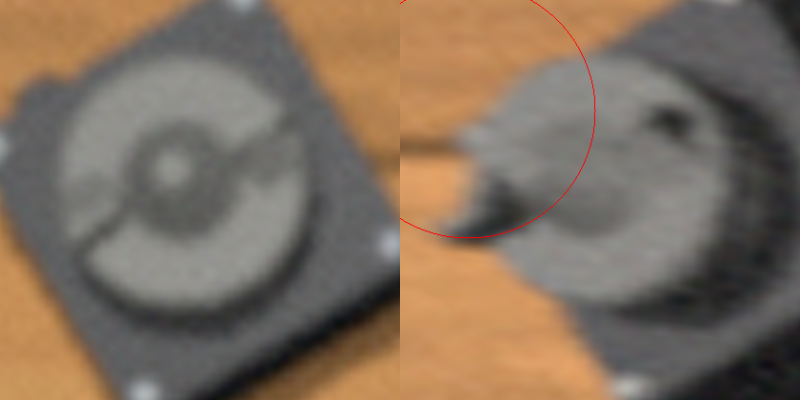

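The grey disc fills the left rectified view. Its axis is at about (180,179) once parallax is allowed for, which is x≈595, y≈213.5. The push faces lie on a line through the axis at about 31° to the image horizontal, parallel to the box sides. I'll move above it with the fingers shut.

Request:
play_rows(moves=[[[0,0,0,0.354,-0.363,0,-1],[0,0,0,0.354,-0.363,0,-1],[0,0,0,0.354,-0.363,0,-1],[0,0,0,0.354,-0.363,0,-1],[0,0,0,0.354,-0.363,0,-1],[0,0,0,0.354,-0.363,0,-1],[0,0,0,0.354,-0.363,0,-1],[0,0,0,0.354,-0.363,0,-1],[0,0,0,0.354,-0.363,0,-1],[0,0,0,0.354,-0.363,0,-1]]], force=20)

```text
t: 1.2
eef_pos: [418.4, 394.3, 191.4]
tcp_rot: [-3.141, -0.0, 2.746]
force: [0.6, -0.6, 0.3]
opening: -0.1
grasp_force: 0.0
```

Request:
play_rows(moves=[[[0,0,0,0.354,-0.363,0,-1],[0,0,0,0.354,-0.363,0,-1],[0,0,0,0.354,-0.363,0,-1],[0,0,0,0.354,-0.363,0,-1],[0,0,0,0.354,-0.363,0,-1],[0,0,0,0.354,-0.363,0,-1],[0,0,0,0.354,-0.363,0,-1],[0,0,0,0.354,-0.363,0,-1],[0,0,0,0.354,-0.363,0,-1],[0,0,0,0.354,-0.363,0,-1]]])

```text
t: 2.2
eef_pos: [595.4, 212.8, 191.2]
tcp_rot: [-3.141, -0.0, 2.746]
force: [-0.2, -0.5, 0.3]
opening: -0.0
grasp_force: 0.0
```

Request:
play_rows(moves=[[[0,0,0,0,0,-0.5,-1],[0,0,0,0,0,-0.4,-1],[0,0,0,0,0,-0.3,-1],[0,0,0,0,0,0,-1],[0,0,0,0,0,0,-1]]])

```text
t: 2.7
eef_pos: [594.9, 213.8, 131.7]
tcp_rot: [-3.141, -0.0, 2.746]
force: [0.3, 1.1, -0.4]
opening: -0.3
grasp_force: 0.0
```

```bash
python3 - <<'E'
from h import *
o=[]
for n in('side','top'):
    f=grab_frame(n);p=proj(f,[595,213.7,98]);q=proj(f,read_state()['eef_pos']);u,v=p.astype(int);print(n,p,q,u-32,v-40)
    o.append(cv2.resize(f['img'][v-40:v+30,u-32:u+33],None,fx=6,fy=6,interpolation=cv2.INTER_CUBIC))
cv2.imwrite('pics/a.png',np.hstack(o)[:,:,::-1])
E
```

```text
side [326.77456456 139.82359389] [327.22786633 130.2586159 ] 294 99
top [239.86123562 173.56077601] [237.60355427 170.52521248] 207 133
```

View pics/a.png

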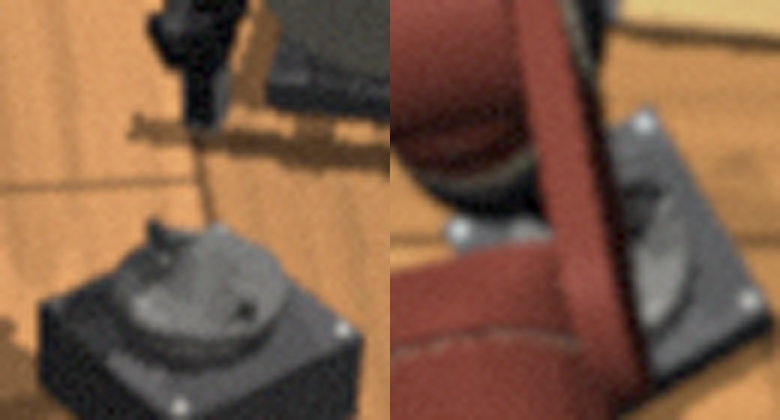

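The side view shows a dark fingertip ending near (328,120), while the reported TCP projects to (327,130). The head is where I predicted it. I'll difference this against the first image before going down.

```bash
python3 - <<'E'
from h import *
f=grab_frame('side');a=cv2.imread('pics/side0.png')[:,:,::-1];s=read_state();print(s['eef_pos'],s['tcp_rot'])
d=np.abs(f['img'].astype(int)-a).max(2).astype(np.uint8)
print(d[112:142,320:336])
o=[cv2.resize(x[90:160,290:365],None,fx=5,fy=5,interpolation=cv2.INTER_NEAREST) for x in(a,f['img'])]
cv2.imwrite('pics/b.png',np.hstack(o)[:,:,::-1])
E
```

```text
[595.83199876 214.06300923 133.3135475 ] [3.14005693e+00 2.16445699e-03 2.74608759e+00]
[[ 10   5   8  13  21 119 164 160 167 164 133 118  99  17   6   5]
 [  5   6   3   9  27 113 158 168 174 152 132 113  86  12   9   5]
 [  2   5   4   7  32  96 162 171 167 161 128 109  59   4  11   5]
 [  7   2   7   6  38  98 171 170 171 156 126 102  47   5  10   5]
 [ 10   4   7   3  41 103 142 168 165 154 129 106  51   4  10   6]
 [  4   3   9   3  52  96 149 167 169 167 136 100  51   3   4   8]
 [  5   6   8   3  37  73 119 148 169 167 131  80  29   3  11   5]
 [  8   9   6   1  13  28  62  75 102 117  88  48  10   5   4   8]
 [  8   6   3   7   6   6  11  13  29  36  22  18   3  12   4   5]
 [  3   2   2   6   2   7  13   7  15  15  16   2   3   2   8   7]
 [ 10   3   4   4   3   8   6   2   8   3   4   2   2   6  13  10]
 [  1   4   4   8   3   7   5   7  11   6   4   4   3   2   1   8]
 [  3   3   9   7   4   4   8   4   6   5   6   3   8   2   4   8]
 [  9   6   3   3   8   3   2   6   4   3  11   4   3   4   8   4]
 [  5   4   6   5   6   3  10   8   7   6   3   6   5   4  10   7]
 [  4  
[... 298 characters left out ...]
   4   5   5  10   6   5   3]
 [  6   2   4   2   4   1   4   6   7   7   3   4   6   3   7   5]
 [ 10   6   5   3   3   3   7   3   3   4   3   6   4   9   6   6]
 [  9   2  10   6  10   7   7   6   2   5   9   4   7   3   5   4]
 [ 34  17   5   4   7   3   4   6   8   4   3   6   4   4   2   5]
 [ 47  39  24   8   3   3   6   6   2   5   9   4   4   7   5   5]
 [ 40  46  20  10  14  12   8   5  10  16  11  10  13   4   1   9]
 [  6  21  16  11   6  18   9  22  10  22  22  12  16  16   2  10]
 [ 15   8   6   3   8   9  17  22  17  23  19  26  21  15  20  10]
 [ 25   7   4   3   2  13  17  17  24  17  14  22  18  17  21  19]
 [ 52  14   9  12  13  19  18  14  18  20  13  15  20  15  16  22]]
```

View pics/b.png

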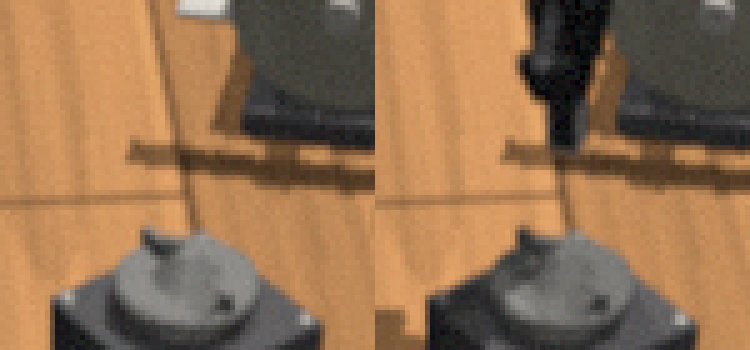

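The fingertip ends at (328,120), about 10 px higher than the projected TCP. I'll check whether the starting image shows the same offset.

```bash
python3 - <<'E'
from h import *
fs={n:grab_frame(n) for n in('top','side')}
p=np.array([240.8,576.5,191])
for n in fs:print(n,proj(fs[n],p),proj(fs[n],p+[0,0,40]),proj(fs[n],p+[0,40,0]))
# box check: side-view expectations for base landmarks of other things
for q in([570,-156,78],[595,213.7,81],[595,213.7,98]):print([proj(fs[n],q).round(1) for n in fs])
a=[cv2.resize(cv2.imread(g)[y:y+60,x:x+70],None,fx=5,fy=5,interpolation=cv2.INTER_NEAREST) for g,x,y in(('pics/side0.png',175,0),('pics/top0.png',40,280))]
cv2.imwrite('pics/c.png',np.hstack(a))
E
```

```text
top [ 85.43958286 302.93512502] [ 77.1151073  304.00556175] [ 69.54749835 302.91693916]
side [211.29692708  58.63197955] [209.65533707  47.49777869] [212.01505086  53.09004905]
[array([369.1, 183.7]), array([333. , 235.8])]
[array([240.9, 174.8]), array([326.6, 144.4])]
[array([239.9, 173.6]), array([326.8, 139.8])]
```

View pics/c.png

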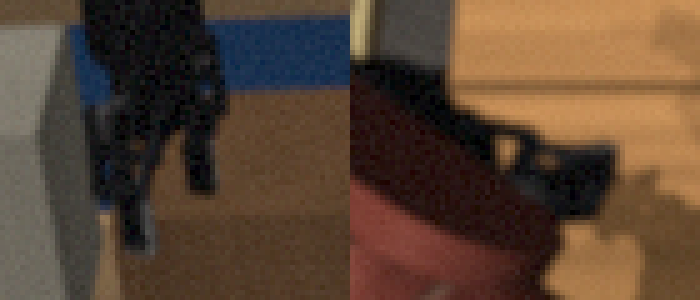

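Both views agree that the real fingertips end about 37 to 40 mm higher than the reported TCP: the open tips at the start fit z≈244, and the shut tips now fit about 170. Laterally they're aligned. The reported z is therefore biased, so I'll find contact by force, in small steps.

Request:
play_rows(moves=[[[0,0,0,0,0,-0.2,-1],[0,0,0,0,0,-0.2,-1],[0,0,0,0,0,-0.16,-1],[0,0,0,0,0,-0.04,-1],[0,0,0,0,0,0,-1],[0,0,0,0,0,0,-1]]])

```text
t: 3.55
eef_pos: [595.1, 213.7, 101.7]
tcp_rot: [3.141, 0.0, 2.746]
force: [0.3, -1.0, -0.5]
opening: -0.1
grasp_force: 0.0
```

```bash
cat > tip.py <<'E'
from h import *
f=grab_frame('side');a=cv2.imread('pics/side0.png')[:,:,::-1]
d=np.abs(f['img'].astype(int)-a).max(2);s=read_state()
r=d[105:150,325:332].mean(1);print(s['eef_pos'].round(1),s['force'].round(2),'pred v',proj(f,s['eef_pos'])[1].round(1));print(105,r.astype(int))
E
python3 tip.py
```

```text
[595.3 213.7 102. ] [-0.38 -0.09  0.32] pred v 138.7
105 [165 167 169 170 170 167 152 156 161 159 162 163 160 147 116  70  49  45
  58 102 134 139 126  80  26   7   6   4   5   6   5   4   8  16  22  23
  20  13  10  10  12   9  13  11  15]
```

The tip is at v≈128 and the cone top at about 137, so roughly 30 mm remain.

Request:
play_rows(moves=[[[0,0,0,0,0,-0.1,-1],[0,0,0,0,0,-0.1,-1],[0,0,0,0,0,-0.06,-1],[0,0,0,0,0,-0.06,-1],[0,0,0,0,0,-0.04,-1],[0,0,0,0,0,-0.04,-1],[0,0,0,0,0,0,-1]]])

```text
t: 4.3
eef_pos: [594.8, 213.6, 81.2]
tcp_rot: [-3.141, -0.0, 2.746]
force: [0.7, -0.5, 0.7]
opening: -0.3
grasp_force: 0.0
```

```bash
python3 tip.py
```

```text
[594.9 213.6  81.5] [ 1.06  1.69 -0.15] pred v 144.3
105 [171 168 164 166 163 161 167 166 160 162 158 154 155 143 121  81  64  57
  73 115 146 143 134 125 125 136 136 134 114  70  27   4  12  20  32  39
  33  20  13  10  11  10  11  13  14]
```

Request:
play_rows(moves=[[[0,0,0,0,0,-0.04,-1],[0,0,0,0,0,-0.04,-1],[0,0,0,0,0,-0.04,-1],[0,0,0,0,0,-0.04,-1],[0,0,0,0,0,0,-1],[0,0,0,0,0,0,-1]]])

```text
t: 4.95
eef_pos: [594.9, 213.6, 73.5]
tcp_rot: [-3.141, -0.0, 2.746]
force: [0.3, -0.3, -0.4]
opening: -0.1
grasp_force: 0.0
```

Request:
play_rows(moves=[[[0,0,0,0,0,-0.04,-1],[0,0,0,0,0,-0.04,-1],[0,0,0,0,0,0,-1],[0,0,0,0,0,0,-1]]])

```text
t: 5.35
eef_pos: [594.9, 213.7, 69.4]
tcp_rot: [-3.141, -0.0, 2.746]
force: [0.7, 0.2, 0.4]
opening: -0.2
grasp_force: 0.0
```

```bash
python3 tip.py; python3 tip.py
```

```text
[594.9 213.7  69.6] [-0.02 -0.8   0.39] pred v 147.4
105 [165 175 168 171 168 166 159 162 159 153 159 158 162 150 124  83  51  52
  73 121 152 157 148 135 132 136 135 134 136 134 131 112  82  45  37  46
  44  28  16  13  13  10  11  13  13]
[595.  213.7  69.7] [ 0.11 -0.67 -0.95] pred v 147.4
105 [174 171 168 170 172 164 159 161 158 158 155 160 157 153 123  75  54  53
  74 116 154 151 147 140 132 137 136 137 133 134 130 115  80  45  38  48
  47  26  16  15  13  10  11  14  14]
```

Request:
play_rows(moves=[[[0,0,0,0,0,-0.04,-1],[0,0,0,0,0,-0.04,-1],[0,0,0,0,0,0,-1],[0,0,0,0,0,0,-1]]])

```text
t: 5.85
eef_pos: [594.8, 213.7, 65.4]
tcp_rot: [-3.141, -0.0, 2.746]
force: [0.6, -0.7, 0.3]
opening: -0.4
grasp_force: 0.0
```

Request:
play_rows(moves=[[[0,0,0,0,0,-0.04,-1],[0,0,0,0,0,-0.04,-1],[0,0,0,0,0,0,-1],[0,0,0,0,0,0,-1]]])

```text
t: 6.25
eef_pos: [594.8, 213.7, 61.4]
tcp_rot: [-3.141, -0.0, 2.746]
force: [0.5, -0.2, -0.1]
opening: 0.2
grasp_force: 0.0
```

Request:
play_rows(moves=[[[0,0,0,0,0,-0.04,-1],[0,0,0,0,0,-0.04,-1],[0,0,0,0,0,0,-1],[0,0,0,0,0,0,-1]]])

```text
t: 6.65
eef_pos: [595.0, 213.7, 57.6]
tcp_rot: [3.141, 0.0, 2.746]
force: [0.3, 0.2, 0.2]
opening: 0.2
grasp_force: 0.2
```

```bash
python3 - <<'E'
from h import *
f=grab_frame('side');a=cv2.imread('pics/side0.png')[:,:,::-1];s=read_state();print(s['eef_pos'],s['force'])
o=[cv2.resize(x[90:175,285:370],None,fx=4.5,fy=4.5,interpolation=cv2.INTER_CUBIC) for x in(a,f['img'])]
cv2.imwrite('pics/d.png',np.hstack(o)[:,:,::-1])
E
```

```text
[595.03373537 213.64846063  57.58013871] [ 0.16327326 -0.25573824  1.31619202]
```

View pics/d.png

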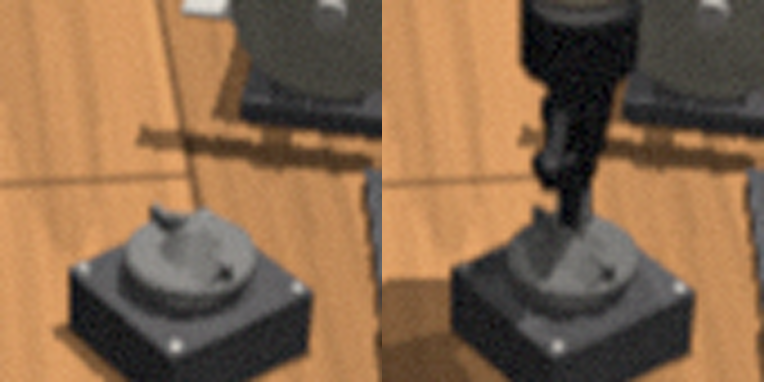

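The fingertip is at (327,139), right on the cone top, so contact is about here. I'll press on in small steps.

Request:
play_rows(moves=[[[0,0,0,0,0,-0.04,-1],[0,0,0,0,0,-0.04,-1],[0,0,0,0,0,0,-1],[0,0,0,0,0,0,-1]]])

```text
t: 7.1
eef_pos: [594.9, 213.7, 53.2]
tcp_rot: [3.141, -0.0, 2.746]
force: [0.8, 0.0, -0.0]
opening: 0.0
grasp_force: 0.3
```

Request:
play_rows(moves=[[[0,0,0,0,0,-0.04,-1],[0,0,0,0,0,-0.04,-1],[0,0,0,0,0,0,-1],[0,0,0,0,0,0,-1]]])

```text
t: 7.5
eef_pos: [595.1, 213.7, 49.9]
tcp_rot: [3.141, 0.0, 2.746]
force: [-1.2, -0.3, 4.0]
opening: -0.2
grasp_force: 1.8
```

Request:
play_rows(moves=[[[0,0,0,0,0,-0.03,-1],[0,0,0,0,0,-0.03,-1],[0,0,0,0,0,0,-1],[0,0,0,0,0,0,-1]]])

```text
t: 7.9
eef_pos: [595.3, 213.8, 47.8]
tcp_rot: [3.141, 0.001, 2.746]
force: [-2.1, -0.6, 8.2]
opening: -0.1
grasp_force: 4.0
```

Request:
play_rows(moves=[[[0,0,0,0,0,-0.03,-1],[0,0,0,0,0,-0.02,-1],[0,0,0,0,0,0,-1],[0,0,0,0,0,0,-1]]])

```text
t: 8.3
eef_pos: [595.7, 213.9, 47.6]
tcp_rot: [3.141, 0.001, 2.746]
force: [-6.6, -0.8, 17.3]
opening: 0.4
grasp_force: 8.5
```

```bash
python3 - <<'E'
from h import *
f=grab_frame('side');a=cv2.imread('pics/side0.png')[:,:,::-1];s=read_state();print(s['eef_pos'],s['force'],s['ft_torque'])
o=[cv2.resize(x[90:175,285:370],None,fx=4.5,fy=4.5,interpolation=cv2.INTER_CUBIC) for x in(a,f['img'])]
cv2.imwrite('pics/e.png',np.hstack(o)[:,:,::-1])
E
```

```text
[595.75201008 213.93147201  47.58539472] [-7.39999774 -1.83371247 17.23741133] [-0.27923317  1.19847452 -0.0268024 ]
```

View pics/e.png

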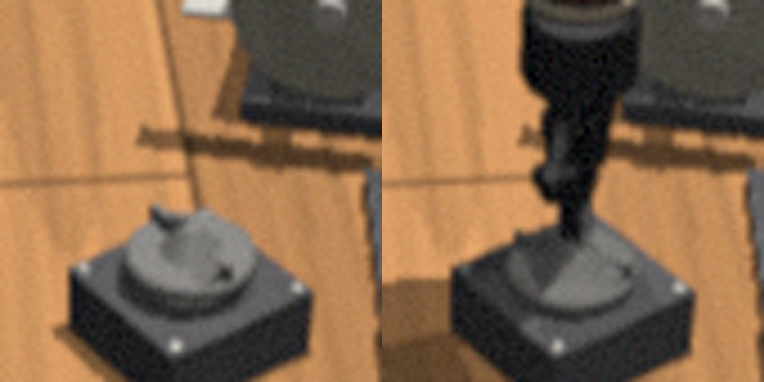

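The head is at its hard stop at reported z≈47.6, so the real tip is the reported z plus 40 mm. The ribs have visibly turned counterclockwise. I'll lift straight off and check.

Request:
play_rows(moves=[[[0,0,0,0,0,0.1,-1],[0,0,0,0,0,0.1,-1],[0,0,0,0,0,0.2,-1],[0,0,0,0,0,0.3,-1],[0,0,0,0,0,0,-1],[0,0,0,0,0,0,-1],[0,0,0,0,0,0,-1],[0,0,0,0,0,0,-1],[0,0,0,0,0,0,-1]]])

```text
t: 9.25
eef_pos: [594.5, 213.5, 78.4]
tcp_rot: [-3.141, -0.001, 2.746]
force: [-0.0, -0.5, -0.2]
opening: -0.2
grasp_force: 0.0
```

```bash
python3 - <<'E'
from h import *
fs={n:grab_frame(n) for n in('side','top')};s=read_state();print(s['t'],s['eef_pos'],s['force'])
f=fs['side'];g=rect(f,[595,213.5],73,60,5)
o=[cv2.resize(f['img'][115:175,290:365],(500,400),interpolation=cv2.INTER_CUBIC)[:, :400],cv2.resize(g,(400,400))]
cv2.imwrite('pics/f.png',np.hstack(o)[:,:,::-1])
E
```

```text
9.35 [594.69125356 213.58188502  78.63055323] [-0.31693239  0.63617217  0.3666571 ]
```

View pics/f.png

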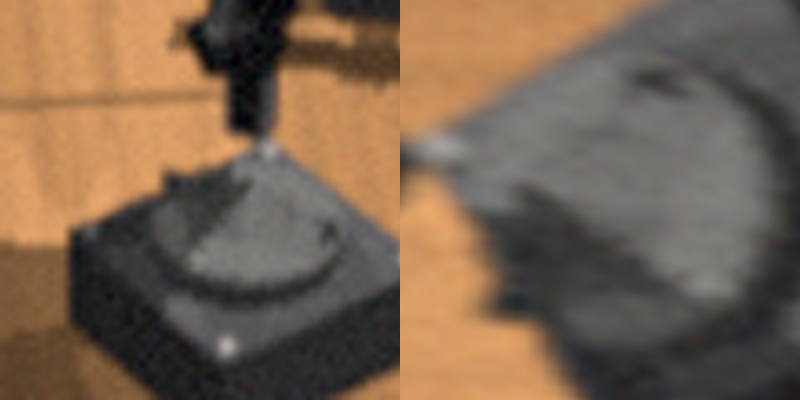

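The head stays down (latched) with nothing touching it. The near rib's push face has turned to about 63 to 65° in the rectified view, as expected for -0.56 rad. I'll go to the counterclockwise side of the near rib and lower to about 6 mm above the disc.

Request:
play_rows(moves=[[[0,0,-0.4,0.25,0.03,0,-1],[0,0,-0.4,0.25,0.04,0,-1],[0,0,0,0.25,0.03,0,-1],[0,0,0,0,0,0,-1],[0,0,0,0,0,-0.2,-1],[0,0,0,0,0,-0.2,-1],[0,0,0,0,0,-0.1,-1],[0,0,0,0,0,0,-1],[0,0,0,0,0,0,-1]]])

```text
t: 10.25
eef_pos: [632.0, 218.6, 53.7]
tcp_rot: [-3.141, -0.001, 2.676]
force: [0.3, -0.2, -0.3]
opening: 0.3
grasp_force: 0.0
```

```bash
python3 - <<'E'
from h import *
f=grab_frame('side');s=read_state();print(s['t'],s['eef_pos'],s['force'],s['tcp_rot'])
cv2.imwrite('pics/g.png',cv2.resize(f['img'][105:175,290:365],(600,560),interpolation=cv2.INTER_CUBIC)[:,:,::-1])
E
```

```text
10.3 [632.46948824 218.72152164  54.26677409] [-0.35645236 -0.63237908 -0.04989379] [3.14141132e+00 2.45892825e-04 2.67608529e+00]
```

View pics/g.png

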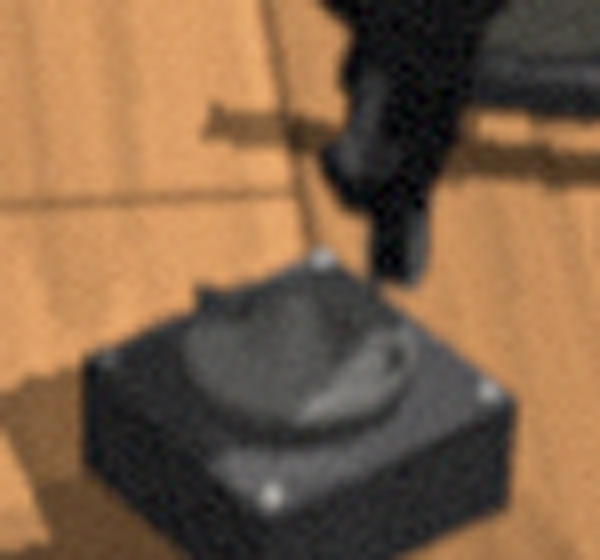

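That's the tenth picture. It shows the tip at (340,139), just behind the near rib at about (340,149), which is the right place. Now down the last 14 mm, then the arc.

Request:
play_rows(moves=[[[0,0,0,0,0,-0.12,-1],[0,0,0,0,0,-0.08,-1],[0,0,0,0,0,-0.06,-1],[0,0,0,0,0,-0.03,-1],[0,0,0,0,0,0,-1],[0,0,0,0,0,0,-1]]])

```text
t: 10.9
eef_pos: [632.5, 218.7, 39.7]
tcp_rot: [3.142, 0.0, 2.676]
force: [0.6, -0.1, -0.1]
opening: 0.1
grasp_force: 0.0
```

Request:
play_rows(moves=[[[0,0,-0.8,0.005,-0.052,0,-1],[0,0,-0.8,0.002,-0.053,0,-1],[0,0,-0.8,-0.002,-0.053,0,-1],[0,0,-0.8,-0.006,-0.052,0,-1],[0,0,-0.8,-0.009,-0.052,0,-1],[0,0,0,0,0,0,-1]]])

```text
t: 11.5
eef_pos: [632.2, 205.4, 39.9]
tcp_rot: [3.141, 0.0, 2.327]
force: [0.7, -0.1, 0.8]
opening: -0.3
grasp_force: 0.0
```

Request:
play_rows(moves=[[[0,0,-0.8,-0.013,-0.051,0,-1],[0,0,-0.8,-0.016,-0.05,0,-1],[0,0,-0.8,-0.02,-0.049,0,-1],[0,0,0,0,0,0,-1]]])

```text
t: 11.9
eef_pos: [630.0, 198.3, 40.0]
tcp_rot: [3.14, 0.0, 2.119]
force: [0.3, 0.6, -1.0]
opening: 0.1
grasp_force: 0.7
```

```bash
cat > r.py <<'E'
from h import *
fs=[(grab_frame('side')['img'],read_state()) for _ in range(4)]
print(np.mean([s['eef_pos'] for _,s in fs],0),np.mean([s['force'] for _,s in fs],0),np.mean([s['ft_torque'] for _,s in fs],0),s['t'] if 0 else fs[-1][1]['t'])
np.save('last.npy',fs[-1][0])
E
python3 r.py
```

```text
[629.9089453  198.29117352  39.9426916 ] [0.69303289 1.16035849 0.37694405] [ 0.12220071 -0.24154308  0.01155272] 12.1
```

Light resistance of about 1.4 N against the push fits the twist spring. I'll continue the arc.

Request:
play_rows(moves=[[[0,0,-0.8,-0.023,-0.047,0,-1],[0,0,-0.8,-0.026,-0.045,0,-1],[0,0,-0.8,-0.03,-0.044,0,-1],[0,0,0,0,0,0,-1]]])

```text
t: 12.5
eef_pos: [626.2, 191.1, 40.3]
tcp_rot: [3.14, 0.001, 1.909]
force: [2.0, 0.7, 1.3]
opening: -0.2
grasp_force: 0.8
```

```bash
python3 r.py
```

```text
[626.1708113  191.19692259  40.20219141] [ 2.01829814 -0.04231047  1.86359184] [-0.05637433 -0.31397729  0.05237979] 12.7
```

Request:
play_rows(moves=[[[0,0,-0.8,-0.033,-0.041,0,-1],[0,0,-0.8,-0.035,-0.039,0,-1],[0,0,0,0,0,0,-1]]])

```text
t: 13.0
eef_pos: [623.1, 187.1, 40.4]
tcp_rot: [3.14, 0.001, 1.769]
force: [2.9, -1.2, 3.1]
opening: -0.1
grasp_force: 2.0
```

```bash
python3 r.py
```

```text
[623.0044954  187.11116222  40.27063028] [ 3.39847202 -1.0803281   2.99417679] [-0.23770083 -0.56662719  0.04715969] 13.2
```

The upward force is about 3 N with some outward push from the cone, which suggests the head has risen against the fingertip. I'll check the front rim of the disc numerically in the side view.

```bash
python3 - <<'E'
from h import *
a=cv2.imread('pics/side0.png',0).astype(int)
l=cv2.cvtColor(np.load('last.npy'),cv2.COLOR_RGB2GRAY).astype(int)
g=cv2.resize(cv2.imread('pics/g.png',0),(75,70),interpolation=cv2.INTER_AREA).astype(int)
for c in((318,322),(326,330),(333,337)):
    print(c);print(a[140:172,c[0]:c[1]].mean(1).astype(int));print(g[35:67,c[0]-290:c[1]-290].mean(1).astype(int));print(l[140:172,c[0]:c[1]].mean(1).astype(int))
E
```

```text
(318, 322)
[ 98 122 133 132 122 124 129 135 138 141 140 135 123 102  69  50  45  39
  43  49  73  94  95  98  93  84  71  50  36  29  29  24]
[117  75  56  51  55  67  79  79  80  83  83  83  83  85  82  72  58  48
  42  46  56  78  94  98  93  88  68  49  40  30  30  30]
[60 62 74 84 83 74 62 61 64 76 84 84 82 70 64 63 52 49 45 46 49 51 53 53
 56 52 47 43 41 32 33 31]
(326, 330)
[137 130 120 122 121 124 124 122 123 126 130 128 134 133 120  89  65  65
  55  42  55  78  98  98  97  95  92  77  51  41  37  40]
[ 65  66  76  80  81  82  83  85  85  85  83  85  83  84  93 105 105  89
  59  42  49  75  96 101  95  88  80  68  52  38  39  40]
[97 95 76 66 67 72 69 73 72 72 73 71 65 66 64 70 71 62 51 46 44 50 67 80
 81 88 90 81 56 42 43 43]
(333, 337)
[139 139 138 134 134 135 137 136 120  95  71  64  89 107  89  57  43  45
  57  73  94  99  96  92  72  48  39  39  42  37  42  39]
[ 65  61  61  62  63  60  65  76  86  99 111 113 115 120 119 106  83  57
  52  68  80  90  89  84  68  51  42  41  41  43  42  44]
[22 26 26 28 30 27 25 34 39 47 53 55 56 56 65 64 59 51 52 71 81 88 89 83
 66 50 41 42 44 42 44 43]
```

The rim is still at its latched level, so the head is near zero twist but hasn't sprung up yet. I'll continue, easing slightly outward from the cone.

Request:
play_rows(moves=[[[0,0,-0.8,-0.029,-0.047,0,-1],[0,0,-0.8,-0.034,-0.044,0,-1],[0,0,0,0,0,0,-1],[0,0,0,0,0,0,-1]]])

```text
t: 13.6
eef_pos: [619.0, 183.1, 39.7]
tcp_rot: [3.142, -0.001, 1.631]
force: [1.9, 1.0, 3.2]
opening: -0.4
grasp_force: 1.9
```

```bash
cat >> r.py <<'E'
l=cv2.cvtColor(fs[-1][0],cv2.COLOR_RGB2GRAY)
for c in((318,322),(326,330),(333,337)):print(l[148:164,c[0]:c[1]].mean(1).astype(int))
E
python3 r.py
```

```text
[619.02632361 183.03619549  39.63973365] [2.33679268 0.91962592 3.12820497] [ 0.15021277 -0.36717242  0.02226848] 13.8
[61 68 73 77 73 67 62 63 54 45 44 43 45 45 51 57]
[71 72 69 67 65 66 63 69 70 66 50 46 45 43 52 72]
[47 49 55 62 60 58 59 62 58 50 47 62 81 91 88 84]
```

Request:
play_rows(moves=[[[0,0,-0.8,-0.037,-0.042,0,-1],[0,0,-0.8,-0.047,-0.029,0,-1],[0,0,0,0,0,0,-1],[0,0,0,0,0,0,-1]]])

```text
t: 14.2
eef_pos: [614.8, 179.6, 39.6]
tcp_rot: [-3.142, -0.001, 1.491]
force: [1.7, 2.2, 3.3]
opening: 0.1
grasp_force: 1.9
```

```bash
python3 r.py
```

```text
[614.8051669  179.53832733  39.61472254] [2.07279657 2.58059139 3.40390081] [ 0.41916935 -0.2487139   0.01271167] 14.4
[64 63 66 69 66 63 65 64 57 49 44 39 45 49 57 59]
[74 68 68 66 59 62 61 66 70 60 52 47 44 43 50 62]
[63 62 59 67 67 63 66 61 55 50 44 44 65 87 90 84]
```

A steady upward force of 3.0 to 3.4 N since about -44° fits an unlatched head held down by the fingertip, at a depth of about 6.6 mm on the spring. I'll lift straight up so the head follows.

Request:
play_rows(moves=[[[0,0,0,0,0,0.04,-1],[0,0,0,0,0,0.04,-1],[0,0,0,0,0,0.04,-1],[0,0,0,0,0,0,-1]]])

```text
t: 14.8
eef_pos: [614.9, 179.2, 45.8]
tcp_rot: [3.141, -0.0, 1.489]
force: [1.9, 3.9, 1.6]
opening: 0.0
grasp_force: 1.7
```

```bash
python3 r.py
```

```text
[614.66108414 179.12802251  45.47038906] [1.46849717 2.76835118 1.50066903] [ 0.41242649 -0.2993923  -0.02857698] 15.0
[64 64 66 63 65 66 58 50 46 48 45 44 41 51 56 59]
[68 67 63 61 61 62 66 67 61 58 60 47 44 45 49 59]
[62 64 64 66 65 61 58 50 47 45 43 48 66 87 90 84]
```

The upward force is falling and the rim is rising about 2 px with the finger, so the head is following. I'll keep lifting clear.

Request:
play_rows(moves=[[[0,0,0,0,0,0.04,-1],[0,0,0,0,0,0.06,-1],[0,0,0,0,0,0.1,-1],[0,0,0,0,0,0.2,-1],[0,0,0,0,0,0.4,-1],[0,0,0,0,0,0.5,-1],[0,0,0,0,0,0.3,-1],[0,0,0,0,0,0,-1],[0,0,0,0,0,0,-1]]])

```text
t: 15.9
eef_pos: [614.6, 179.1, 125.6]
tcp_rot: [-3.141, 0.0, 1.489]
force: [-0.2, -0.6, 0.2]
opening: 0.3
grasp_force: 0.0
```

```bash
python3 r.py; python3 - <<'E'
from h import *
a=cv2.cvtColor(cv2.imread('pics/side0.png')[:,:,::-1].copy(),cv2.COLOR_RGB2GRAY)
l=cv2.cvtColor(np.load('last.npy'),cv2.COLOR_RGB2GRAY)
for c in((318,322),(326,330),(333,337)):print('up0',a[148:164,c[0]:c[1]].mean(1).astype(int))
# rib landmarks: near push face (dark) and far rib tip (sticking out over the rim)
g=cv2.resize(cv2.imread('pics/g.png',0),(75,70),interpolation=cv2.INTER_AREA)
for n,x in(('up0',a[105:175,290:365]),('latched',g),('now',l[105:175,290:365])):print(n);print(x[28:52:2,22:56:2])
E
```

```text
[613.75334078 178.95088741 123.96088957] [-0.11361765 -0.38614257  0.1050584 ] [-0.01177039  0.00121008  0.00199966] 16.1
[64 71 73 66 64 62 56 54 47 45 45 44 42 44 56 75]
[74 70 64 62 67 87 99 86 66 67 59 44 56 75 88 89]
[77 56 48 50 59 64 59 50 51 48 46 46 67 86 89 82]
up0 [139 142 140 135 124 103  69  50  45  39  44  49  73  95  96  98]
up0 [123 126 130 129 135 133 120  89  65  65  55  43  55  79  98  99]
up0 [121  96  71  65  90 108  90  57  44  45  58  73  94 100  97  93]
up0
[[162 166 165 164 152 161 172 165  96 142 152 149 148 154 148 145 151]
 [165 162 164 142 148 158 168 168 113 132 154 153 142 147 150 148 145]
 [163 165 166  94  90 126 140 145 135 152 149 153 149 147 150 152 144]
 [165 163 164 118  59  59  72 115 139 141 140 143 139 145 153 147 149]
 [165 150 136 140 118  75  98 125 134 127 139 138 142 132 146 153 145]
 [147 133 142 140 135  99  99 116 123 121 120 134 138 140 138 148 143]
 [ 99 138 136 143 121 101 107 123 123 126 125 133 141 141 135 119 147]
 [ 79 136 141 145 136 110 115 123 122 122 121 138 142 142 138  96 110]
 [ 51  97 139 146 139 143 127 131 124 123 115 
[... 1256 characters left out ...]
167  96  87 130 141 151 142 158 148 156 152 149 154 154 151]
 [169 171 170 124  58  59  72 112 139 141 145 147 149 144 157 153 149]
 [170 155 147 146 119  74  78 100 122 120 132 141 137 132 145 153 152]
 [151 125 127 128 137  74  59  76 117 115 106 121 123 124 125 154 150]
 [ 93  81  89  81  72  62  60  78 115 116  99 115 125 127 123 124 150]
 [ 71  65  60  67  65  63  63  73  96  86  61  91 119 128 125  98 112]
 [ 54  61  65  65  71  67  72  72  67  63  66  52  60  71 104  83  87]
 [ 46  49  66  61  74  68  68  64  57  61  56  50  47  62  74  79  88]
 [ 53  41  52  54  66  61  61  70  97  85  87  66  64  55  82  83  92]
 [ 46  42  47  49  57  54  64  74  95  80  79  47  42  55  88  84  88]]
```

The head's far rib and rim now match the initial "up" image apart from the gripper's shadow. The arm is clear and still, so I'm handing in.

```bash
python3 -c "
from plant import *
print(close_job())"
```

```text
the job is handed in; nothing more can be done
None
```

I pressed the stop button until it latched and stayed in untouched, then turned it clockwise by its rib until it released and sprang fully back up; the job is handed in at about 16 s, but no verdict came back.

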